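Open the centrifuge rotor and bring a tube to the front

ROBOT

A 6-joint arm with a two-finger parallel gripper is mounted at the origin on a cart in front of the work surface, level with it; the furniture and walls round the work are solid. World frame = base frame: x ahead of the robot, y to its left, z up, the work surface at z = 0. Lengths are in mm, angles in rad, forces in N, time in s.
With the tool pointing down it reaches from about 325 to 775 mm from the base axis. Payload 5.5 kg.
Tool frame: the origin (TCP) lies at the very end of the fingers, on their centre line; the grasp point (between the pads) lies 19 mm behind it (hold_point_z is the z of the grasp point in the tool frame, in mm); z points along the fingers, y is the direction in which the jaws open and shut (so a half turn about z gives the same grasp; the last joint's range is limited). The gripper opens to 85 mm and grips with 20 to 120 N. Pads are 22 mm wide; open, the fingers measure 114 mm over their backs; the gripper's body (76 mm by 85 mm) begins 54 mm behind the grasp point. The pads swing forward as they close: fully open they stand 13 mm farther back than shut.
Start: joints at [1.217, 0.091, 1.231, -0, 1.82, -0.057], TCP at [175.481, 573.779, 231.275] pointing down, gripper open.
Joint ranges: [-2.87, 2.87], [-0.86, 2.18], [0.17, 2.46], [-1.51, 4.65], [0.06, 2.69], [-2.65, 2.65]. Speed limits (rad/s): [2.57, 2.57, 3.01, 3.14, 3.14, 3.14].

INTERFACE

Orientations are given as [roll, pitch, yaw] about the fixed x, y, z axes, in that order (R = Rz(yaw) Ry(pitch) Rx(roll)).
In Python, from rig import sense, camera, camera_model, job_done, hold_point_z gives the robot as it stands.
- The arm moves only by the tool jog_arm, never from a script. Its argument "commands" is a list of rows, each a list of 3 entries, a list of its own where there are three numbers: the turn, a rotation vector about the tool's x, y, z in rad, then the shift along the tool's x, y, z in mm, then the finger opening in mm, from 0 to 85.4. In form: [[[wx, wy, wz], [x, y, z], jaw], ...]. A call has exactly 10 rows; each row shifts and turns the commanded pose from where the row before left it, along the tool's axes as they then stand; what a row does not reach is not made up. A row lasts 1/12 s, in which the tool goes at most 41.7 mm and 7.16 degrees, less where a joint would pass 70% of its speed; a pose out of reach is approached as far as the arm can. A call is refused whole if a number of a shift passes 41.7 or a number of a turn 0.125, either way. A call with a gripper value outside its range is refused whole. The fingers move at their own pace and stop on an object; the grip force is fixed at half the most. Time passes only in rows, so rows that do not move let the fingers close, or fill a call up. It gives the time, the measured TCP pose, the force and the opening at its end, in the units of the state.
- sense(): the state, without advancing time (a new reading comes with each control period).
- camera(name): name is "scene" or "top" or "wrist"; returns the picture (420x560x3 uint8, red, green, blue); there is no depth.
- camera_model(name): a dict with "vertical_fov" (degrees; the focal length in pixels is half the picture's height over the tangent of half this angle, whatever the lens; pixels are square), "cx", "cy" (the principal point, pixels), "origin" and "attitude" of the camera in the world; the wrist camera has in their place "tool_from_camera" (4x4, takes a point from camera to tool coordinates, whose origin is the TCP and whose axes are the flange's). Camera axes: x right, y down, z forward; pixel columns grow to the right and rows downward; lengths in mm; the calibration is good to about 2 mm. A picture is of the moment at which its call begins: read the wrist's pose just before it. camera_model takes no time and is no camera call.
- job_done(): hands the job in, once; it reports no verdict.
The state is a dict: "time_s": time; "joint_positions": joint angles; "qd": joint speeds; "joint_efforts": joint torques, N m; "tcp_pos": TCP position; "orientation": TCP orientation; "ft_force": force on the tool from outside, world axes, zero at the start; "wrist_torque": the same for the moment, N m; "gripper_width": finger opening in mm.
Only numpy, scipy, OpenCV 4.12 (cv2) and the standard library are available. Lean on these libraries where they do the work, as an engineer would, in place of code of your own. Each camera call takes 0.05 s, during which the arm holds its last target.

TASK

The run is over and the centrifuge's big cover already stands open. Reach in under the cover without hitting it, lift the loose lid off the rotor by its knob and put it down, not drop it, flat on the desk with the knob up. Then turn the rotor until one of the three capped tubes (any of them) stands right at the black pointer at the front of the bowl, ready to be taken out, and leave the other loose things on the desk where they are.

Things in the scene. Friction and masses are not known exactly. Their poses are not given: they have to be found in the camera images.
- centrifuge: White bench centrifuge, 225 mm wide, 270 mm deep, standing fixed on the desk. Origin on the desk top exactly below the upright rotor axis; x points to its back, y to its left as the robot sees it, z up; its front (-x), with the control panel, faces the robot. Its flat deck is 130 mm above the desk and has a round open bowl 188 mm wide round the axis.
- pointer (a point): Tip of the black triangular pointer, 17 mm long and 2 mm high, on the deck straight in front of the bowl (98 mm from the rotor axis, on the centrifuge's -x side).
- cover: Deep white cover with a round clear window, 212 mm wide, fixed open at 60 degrees. Origin on its hinge, 121 mm behind the rotor axis, 134 mm up. From there the open side rises in a straight plane forward over the rotor to its front edge. A tool pointing straight down at the knob would hit it; one leaning back to the robot by 30 to 45 degrees (fingers pointing forward and down) passes under it.
- cover_edge (a point): Middle of the cover's front edge, 10 mm behind the rotor axis and 326 mm above the desk; a small latch tongue here reaches 7 mm farther forward.
- rotor_lid: Loose grey metal rotor lid, a shallow dome 155 mm in diameter and 38 mm high, 140 to 280 g, with a black knob on top. Origin at the centre of its lower edge, z up along the knob. At the start the lower edge lies on a ledge of the rotor 118 mm above the desk, over a 10 mm high rim with 3.5 mm of play all round; only its weight holds it, and raised 12 mm it is free.
- lid_knob (a point): Place to grip the knob, on the lid's axis 66 mm above its lower edge. The gripping part is an upright cylinder 27 mm in diameter, from 49 to 78 mm above the lid's lower edge, on an 18 mm stem; the dome below it is at most 38 mm above the lower edge.
- rotor: Aluminium rotor, turning freely either way about the upright axis (its z), no stop within one turn, light bearing friction (0.03 N m, under 1 N at a cap); it stays where it is left. Origin on the axis at desk height. Rim 140 mm wide, top 128 mm above the desk; stud in the middle 18 mm wide, to 125 mm; six bores, three with tubes held fast, between them three empty, their sleeves reaching to 122 mm.
- tube_top_1 (a point): Centre of the top of the cap of one of three alike capped tubes in the rotor, a third of a turn apart, hidden by the lid at the start. Cap 20 mm in diameter, 18 mm long, leaning 25 degrees with its top towards the axis; top centre 36 mm from the axis and 142 mm above the desk, highest point 146 mm, lowest 121 mm. The cap can be pushed sideways with the closed fingers to turn the rotor.
- tube_top_2 (a point): The same point on the second tube, a third of a turn anticlockwise (seen from above) from the first.
- tube_top_3 (a point): The same point on the third tube, two thirds of a turn anticlockwise from the first.
- loading_place (a point): Point in line with the pointer, 36 mm straight in front of the rotor axis and 142 mm above the desk: the centre of a cap's top is here when that tube stands exactly at the pointer. It does not turn with the rotor.
- clear_desk (a point): Middle of the clear stretch of desk (z = 0) to the right of the centrifuge, in front of the keyboard, a good place for the lid; nothing stands within 100 mm of this point at any start; the front edge of the desk is about 90 mm in front of it. The lid may go elsewhere on the bare desk too.
- timer: Square bench timer with a dial, 62 x 62 x 43 mm, loose, left of the centrifuge. Origin under its middle.
- pipette: Pipette lying on the desk at the left, 241 x 34 x 28 mm, loose. Origin under its middle.
- sticky_pad: Pad of sticky notes, 74 x 74 x 17 mm, loose, in front of the keyboard. Origin under its middle.
- spare_tube: Capped sample tube lying on the desk just in front of the keyboard, 94 x 18 x 18 mm, loose. Origin under its middle.

How it is judged (in metres and radians):
On the way, in this order (a step that is already met when the one before it is completed fails the run):
1. the rotor lid lies flat on the desk, knob up, let go (height (world z) of rotor_lid between -0.01 and 0.012 m and angle between rotor_lid's own z axis and vertical below 0.1 rad and contact force between rotor_lid and the fingers below 0.1 N and linear speed of rotor_lid below 0.03 m/s), for 0.2 s.
2. one of the three tubes stands at the pointer (horizontal distance between any of tube_top_1, tube_top_2, tube_top_3 and loading_place below 0.007 m), for 0.2 s.
At the end, for the whole second after the job is handed in: The rotor lid rests flat on the desk top (lower edge within 12 mm of it, tilted less than 0.1 rad, knob up) and one tube's cap is within 7 mm, seen from above, of its place at the pointer (about 11 degrees of rotor turn), everything at rest (height (world z) of rotor_lid between -0.01 and 0.012 m and angle between rotor_lid's own z axis and vertical below 0.1 rad and linear speed of rotor_lid below 0.02 m/s and horizontal distance between any of tube_top_1, tube_top_2, tube_top_3 and loading_place below 0.007 m); the robot touches nothing.
It fails at once if the open cover is hit or pushed (over 8 N) (contact force between cover and the arm above 8 N or contact force between cover and the fingers above 8 N or contact force between cover and rotor_lid above 8 N).
It fails at once if the lid is dropped onto the desk (faster than 0.5 m/s within 30 mm of it) (height (world z) of rotor_lid below 0.03 m and linear speed of rotor_lid above 0.5 m/s).
It fails at once if another loose thing is moved more than 30 mm (distance of any of timer, pipette, sticky_pad, spare_tube from where it was at the start of the episode above 0.03 m).
It also fails if it takes over 61 s, if anything falls off the work surface, if the arm or the gripper's body presses on something with over 40 N, if the wrist force passes 120 N, or if a joint passes its speed limit or range.

## Working session

There is one attempt and no reset: what is moved stays moved. The work goes in short steps, Python scripts to look and compute and a tool call to move; the robot and the scene stay as the last step left them, time stands still between calls to the robot, and variables do not carry over. Pictures are saved under pics/ and viewed, and the job is handed in when it is done.

Besides the shell and the picture viewer there is one more tool, called as name([rows], argument=value, ...), one row to a line, values as JSON. jog_arm: Moves the arm, as the interface text tells. Its arguments: {"type":"object","properties":{"commands":{"type":"array"}},"required":["commands"]}

```bash
mkdir -p pics; ls
python3 - <<'E'
from rig import *
import cv2,json
print(sense()); print(hold_point_z)
for n in ["scene","top","wrist"]:
    print(n,camera_model(n))
for n in ["scene","top"]:
    cv2.imwrite(f"pics/{n}0.png",camera(n)[:,:,::-1])
E
```

```text
pics
{'time_s': 0.0, 'joint_positions': array([ 1.21731011e+00,  9.18769890e-02,  1.23190576e+00, -6.87893731e-06,
        1.81982615e+00, -5.67152988e-02]), 'qd': array([-0.00108005, -0.0017331 ,  0.00153309,  0.00023661, -0.00036395,
       -0.00025857]), 'joint_efforts': array([ 2.05615506e-04, -4.58732986e+01, -4.18022025e+01, -8.18049057e-05,
        1.15493484e-02,  7.08637714e-06]), 'tcp_pos': array([175.3701391 , 573.48898991, 230.12880958]), 'orientation': array([-3.13957927e+00, -1.07631466e-04,  2.84481994e+00]), 'ft_force': array([ 0.65294301, -0.34662567,  0.12648384]), 'wrist_torque': array([ 0.03304712, -0.02036866,  0.03240962]), 'gripper_width': 85.57096207599372}
-18.700000000000003
scene {'vertical_fov': 42.11777729905147, 'cx': 280.88297292539437, 'cy': 215.3970038879392, 'origin': array([-407.36696238, -797.10917879, 1113.17019474]), 'attitude': array([-2.16358771, -0.01459515, -0.89321595])}
top {'vertical_fov': 53.74158405025331, 'cx': 283.9828266035737, 'cy': 199.6317924660877, 'origin': array([ 425.70705685,   18.84318745, 1668.32688056]), 'attitude': array([-2.97795242,  0.00760932, -1.54365862])}
wrist {'vertical_fov': 67.35508962316955, 'cx': 277.6561456934109, 'cy': 207.7214343996623, 'tool_from_camera': array([[ 1.47902644e-04, -9.57106221e-01, -2.89737226e-01,
         7.40643322e+01],
       [ 9.99999845e-01,  2.97269142e-04, -4.71515265e-04,
         1.99113393e-01],
       [ 5.37420130e-04, -2.89737111e-01,  9.57106116e-01,
        -1.42222060e+02],
       [ 0.00000000e+00,  0.00000000e+00,  0.00000000e+00,
         1.00000000e+00]])}
```

View pics/scene0.png

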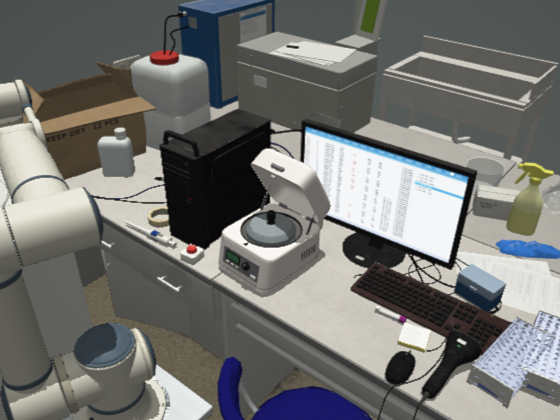

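View pics/top0.png

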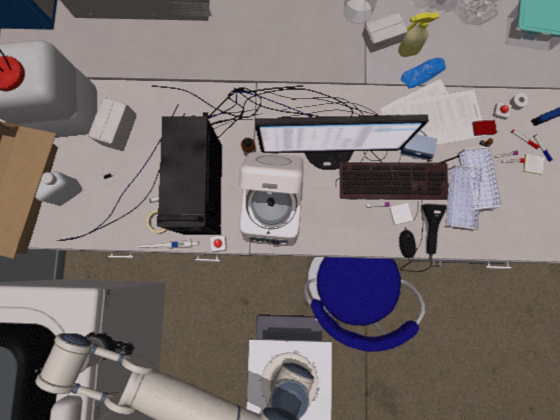

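The scene view shows the centrifuge around (275,235), with the cover open. In the top view the bowl is around (271,206), the pad at (401,213) and the spare tube at (380,205). I'll zoom in next.

```bash
cat > h.py <<'E'
import numpy as np,cv2
from rig import *
from scipy.spatial.transform import Rotation as Ro
def RR(o): return Ro.from_euler('xyz',o).as_matrix()
def cam(n,pose=None):
    m=camera_model(n); f=210/np.tan(np.radians(m['vertical_fov']/2))
    if n=='wrist':
        T=m['tool_from_camera']; p,o=pose; Rt=RR(o)
        return f,m['cx'],m['cy'],Rt@T[:3,3]+p,Rt@T[:3,:3]
    return f,m['cx'],m['cy'],m['origin'],RR(m['attitude'])
def ray(c,u,v):
    d=c[4]@np.array([(u-c[1])/c[0],(v-c[2])/c[0],1]); return c[3],d/np.linalg.norm(d)
def onz(c,u,v,z):
    o,d=ray(c,u,v); return o+d*(z-o[2])/d[2]
def proj(c,p):
    q=c[4].T@(np.array(p)-c[3]); return np.array([c[1]+c[0]*q[0]/q[2],c[2]+c[0]*q[1]/q[2]])
def tri(c1,a,c2,b):
    o1,d1=ray(c1,*a);o2,d2=ray(c2,*b)
    t=np.linalg.lstsq(np.c_[d1,-d2],o2-o1,rcond=None)[0]
    p,q=o1+d1*t[0],o2+d2*t[1]; return (p+q)/2,np.linalg.norm(p-q)
E
python3 - <<'E'
from h import *
a=cv2.imread('pics/scene0.png')[140:300,200:350]; cv2.imwrite('pics/s_z.png',cv2.resize(a,None,fx=4,fy=4)[:600])
a=cv2.imread('pics/top0.png')[140:260,200:330]; cv2.imwrite('pics/t_z.png',cv2.resize(a,None,fx=5,fy=5))
ct=cam('top');print(onz(ct,271,206,184), onz(ct,268,231,130), onz(ct,401,213,0))
E
```

```text
[645.8205528   83.15531052 184.        ] [559.64812354  93.61606519 130.        ] [ 658.15275289 -436.20571702    0.        ]
```

View pics/s_z.png

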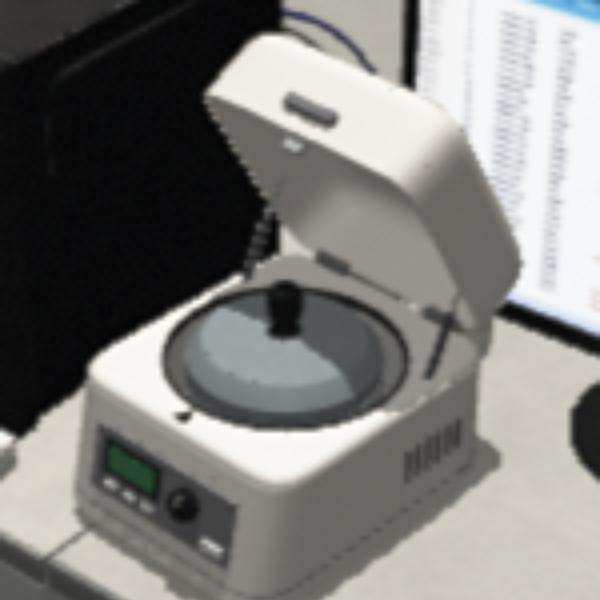

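View pics/t_z.png

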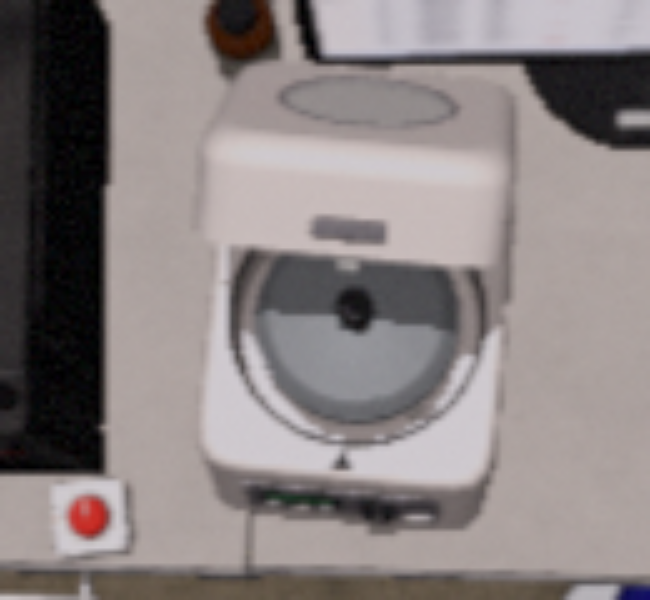

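Run:
```python
from h import *
ct=cam('top');cs=cam('scene')
def blob(n,x0,y0,x1,y1,th):
    g=cv2.imread(f'pics/{n}0.png').max(2)[y0:y1,x0:x1]; m=(g<th).astype(np.uint8)
    k,l,s,c=cv2.connectedComponentsWithStats(m)
    for i in range(1,k): print(n,s[i]+np.array([x0,y0,0,0,0]),c[i]+[x0,y0])
blob('top',264,195,280,210,50); blob('scene',262,205,282,230,40)
blob('top',262,226,276,238,90); blob('scene',240,236,256,250,80)
p,e=tri(ct,(270.9,201.8),cs,(271.5,216.5));print('knob',p,e)
p,e=tri(ct,(268.6,230.2),cs,(246.8,242.5));print('ptr',p,e, onz(ct,268.6,230.2,132),onz(cs,246.8,242.5,132))
for z in(184,196):print(z,onz(ct,270.9,201.8,z))
# front corners etc.
for u,v in [(217.5/1,0)]:pass
```

```text
top [267 198   8   8  42] [270.57142857 201.16666667]
scene [267 211   9  13  95] [270.76842105 216.77894737]
scene [280 213   2   1   2] [280.5 213. ]
top [268 232   1   1   1] [268. 232.]
scene [243 236  13   9  46] [250.60869565 239.80434783]
scene [245 243   2   2   3] [245.66666667 243.66666667]
knob [662.9530601   84.0917265  174.89018569] 0.8798429004602559
ptr [561.38565268  92.88365947 129.60493948] 3.835194191856499 [562.50482478  91.3904781  132.        ] [557.65023804  92.04781732 132.        ]
184 [661.20709983  84.01463138 184.        ]
196 [659.30320619  83.48775463 196.        ]
```

```bash
cat >> h.py <<'E'
import json
def tilt(yaw,a):
    # tool x toward robot, fingers forward/down, a from vertical, approach heading yaw
    return (Ro.from_euler('z',yaw)*Ro.from_euler('y',-a)*Ro.from_euler('zx',[0,0])*Ro.from_matrix(np.array([[-1,0,0],[0,1,0],[0,0,-1.]])))
def plan(p1,R1,n,jaw,p0=None,R0=None):
    s=sense()
    p=np.array(s['tcp_pos']) if p0 is None else np.array(p0,float); R=Ro.from_euler('xyz',s['orientation']) if R0 is None else R0
    pi,Ri=p.copy(),R; rv=(Ri.inv()*R1).as_rotvec(); rows=[]
    for k in range(1,n+1):
        t=k/n; pt=pi+(np.array(p1)-pi)*t; Rt=Ri*Ro.from_rotvec(rv*t)
        d=R.inv().apply(pt-p); w=(R.inv()*Rt).as_rotvec()
        d=np.round(d,1); w=np.round(w,3)
        p=p+R.apply(d); R=R*Ro.from_rotvec(w)
        rows.append([w.tolist(),d.tolist(),jaw])
    rows+= [[[0,0,0],[0,0,0],jaw]]*((-n)%10)
    for i in range(0,len(rows),10): print(json.dumps(rows[i:i+10]))
    print('end',p.round(1),R.as_euler('xyz').round(3)); return p,R
E
python3 - <<'E'
from h import *
plan([480,84,340],tilt(-0.07,0.65),20,85)
E
```

```text
[[[-0.004, -0.032, -0.011], [-21.7, -19.0, -5.5], 85], [[-0.004, -0.033, -0.011], [-21.7, -19.1, -4.8], 85], [[-0.003, -0.032, -0.011], [-21.6, -19.4, -4.2], 85], [[-0.004, -0.032, -0.011], [-21.5, -19.7, -3.6], 85], [[-0.004, -0.033, -0.011], [-21.5, -19.8, -2.9], 85], [[-0.004, -0.032, -0.01], [-21.2, -20.1, -2.4], 85], [[-0.003, -0.033, -0.011], [-21.2, -20.3, -1.7], 85], [[-0.004, -0.032, -0.011], [-20.9, -20.5, -1.1], 85], [[-0.004, -0.032, -0.011], [-20.8, -20.7, -0.5], 85], [[-0.004, -0.033, -0.011], [-20.5, -21.0, 0.0], 85]]
[[[-0.003, -0.032, -0.011], [-20.3, -21.1, 0.7], 85], [[-0.004, -0.032, -0.011], [-20.1, -21.4, 1.2], 85], [[-0.004, -0.033, -0.011], [-19.7, -21.7, 1.8], 85], [[-0.004, -0.032, -0.011], [-19.5, -21.8, 2.4], 85], [[-0.004, -0.033, -0.011], [-19.1, -22.1, 2.8], 85], [[-0.003, -0.032, -0.011], [-18.8, -22.3, 3.4], 85], [[-0.004, -0.032, -0.01], [-18.4, -22.5, 4.0], 85], [[-0.004, -0.033, -0.011], [-18.0, -22.7, 4.4], 85], [[-0.004, -0.032, -0.011], [-17.7, -23.0, 4.9], 85], [[-0.003, -0.032, -0.011], [-17.2, -23.1, 5.4], 85]]
end [480.  84. 340.] [-3.141  0.65   3.071]
```

jog_arm([
  [[-0.004,-0.032,-0.011],[-21.7,-19,-5.5],85],
  [[-0.004,-0.033,-0.011],[-21.7,-19,-5],85],
  [[-0.003,-0.032,-0.011],[-21.6,-19.4,-4],85],
  [[-0.004,-0.032,-0.011],[-21.5,-19.7,-3.6],85],
  [[-0.004,-0.033,-0.011],[-21.5,-19.8,-3],85],
  [[-0.004,-0.032,-0.01],[-21.2,-20,-2.4],85],
  [[-0.003,-0.033,-0.011],[-21.2,-20.3,-1.7],85],
  [[-0.004,-0.032,-0.011],[-21,-20.5,-1],85],
  [[-0.004,-0.032,-0.011],[-20.8,-20.7,-0.5],85],
  [[-0.004,-0.033,-0.011],[-20.5,-21,0],85],
])

```text
time_s: 0.93
tcp_pos: [328.3, 327.8, 285.7]
orientation: [3.122, 0.327, 2.952]
ft_force: [0.4, 1.0, 0.8]
gripper_width: 84.9
```

jog_arm([
  [[-0.003,-0.032,-0.011],[-20.3,-21,0.7],85],
  [[-0.004,-0.032,-0.011],[-20,-21.4,1.2],85],
  [[-0.004,-0.033,-0.011],[-19.7,-21.7,1.8],85],
  [[-0.004,-0.032,-0.011],[-19.5,-21.8,2.4],85],
  [[-0.004,-0.033,-0.011],[-19,-22,2.8],85],
  [[-0.003,-0.032,-0.011],[-18.8,-22.3,3.4],85],
  [[-0.004,-0.032,-0.01],[-18.4,-22.5,4],85],
  [[-0.004,-0.033,-0.011],[-18,-22.7,4.4],85],
  [[-0.004,-0.032,-0.011],[-17.7,-23,5],85],
  [[-0.003,-0.032,-0.011],[-17.2,-23,5.4],85],
])

```text
time_s: 1.77
tcp_pos: [480.4, 83.4, 340.4]
orientation: [3.14, 0.652, 3.071]
ft_force: [0.8, -0.1, -0.1]
gripper_width: 85.1
```

Run:
```python
from h import *
camera('top');s=sense();print(s['time_s'],s['tcp_pos'],s['orientation'],s['joint_positions'],s['qd'])
cv2.imwrite('pics/w1.png',camera('wrist')[:,:,::-1])
np.save('w1.npy',np.r_[s['tcp_pos'],s['orientation']])
```

```text
1.8167 [482.02533239  78.96878838 340.94969561] [-3.13865549  0.65490695  3.06905079] [ 0.2154208  -0.7332699   1.81448457 -0.17853429  1.42861467 -1.31438141] [ 0.10556409  0.01486795 -0.01089619 -0.04865191  0.09049584  0.19044237]
```

View pics/w1.png

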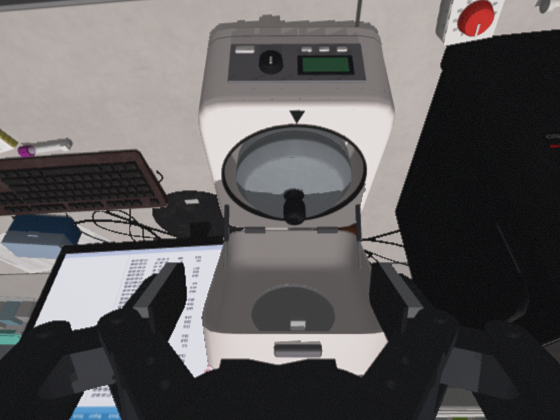

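The wrist view is upside down. The pointer tip is at about (297,122), the knob at about (294,205) and the cover edge at about (298,325). I'll retake it once the arm has settled and then measure.

jog_arm([
  [[0,0,0],[0,0,0],85],
  [[0,0,0],[0,0,0],85],
  [[0,0,0],[0,0,0],85],
  [[0,0,0],[0,0,0],85],
  [[0,0,0],[0,0,0],85],
  [[0,0,0],[0,0,0],85],
  [[0,0,0],[0,0,0],85],
  [[0,0,0],[0,0,0],85],
  [[0,0,0],[0,0,0],85],
  [[0,0,0],[0,0,0],85],
])

```text
time_s: 2.7
tcp_pos: [480.1, 84.6, 340.3]
orientation: [3.14, 0.65, 3.07]
ft_force: [0.1, -0.2, -0.3]
gripper_width: 84.7
```

Run:
```python
from h import *
s=sense();print(s['time_s'],s['tcp_pos'],s['orientation'],s['qd'].round(3))
im=camera('wrist')[:,:,::-1];cv2.imwrite('pics/w2.png',im)
np.save('w2.npy',np.r_[s['tcp_pos'],s['orientation']])
cv2.imwrite('pics/w2z.png',cv2.resize(im[95:235,200:390],None,fx=4,fy=4,interpolation=cv2.INTER_CUBIC))
```

```text
2.7 [480.13199306  84.60870348 340.25869724] [3.13972714 0.65000953 3.0701428 ] [-0.002  0.002  0.001 -0.001  0.001  0.001]
```

View pics/w2z.png

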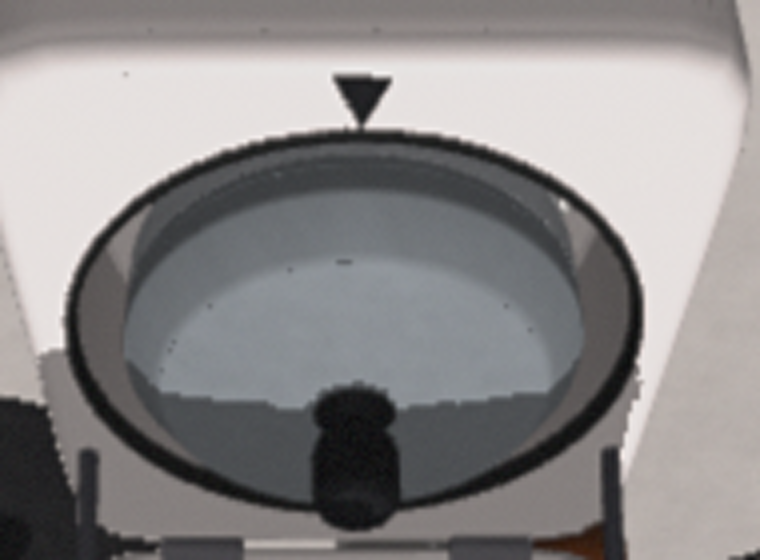

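Run:
```python
from h import *
v=np.load('w2.npy');c=cam('wrist',(v[:3],v[3:]))
f=lambda x,y:(200+x/4,95+y/4)
print('ptr',onz(c,*f(361,127),132))
pts=[onz(c,*f(*q),130)[:2] for q in [(68,320),(643,315),(360,131),(170,192),(540,180),(130,425),(590,425)]]
P=np.array(pts);A=np.c_[2*P,np.ones(len(P))];s=np.linalg.lstsq(A,(P**2).sum(1),rcond=None)[0]
print('bowl',s[:2],np.sqrt(s[2]+s[0]**2+s[1]**2)); print(P.round(0).tolist())
ct=cam('top');cs=cam('scene')
k=f(355,478)
for z in(184,):print('knob',onz(c,*k,z), onz(ct,270.8,201.6,z+4))
print(tri(c,k,ct,(270.8,201.6)),tri(c,k,cs,(271,217.5)))
print('pred knob px',proj(c,(660,84,184)),k)
print('cover edge',onz(c,298,335,326))
```

```text
ptr [565.13806618  93.01188192 132.        ]
bowl [663.65788387  88.39697374] 94.36495073045087
[[640.0, -6.0], [651.0, 182.0], [568.0, 93.0], [587.0, 36.0], [590.0, 144.0], [698.0, 3.0], [710.0, 172.0]]
knob [660.05166691  86.2677476  184.        ] [661.2955357   84.22446078 188.        ]
(array([662.25112497,  85.34087813, 182.39293049]), np.float64(1.7395165757408495)) (array([664.27222166,  85.25177976, 175.51324142]), np.float64(9.30809712047788))
pred knob px [286.93877242 214.550388  ] (288.75, 214.5)
cover edge [669.25579471  92.15417207 326.        ]
```

Run:
```python
from h import *
R=tilt(-0.06,0.65)
p,r=plan([607,89,259],R,10,60)
plan([673,85.3,171],R,10,60,p,r)
```

```text
[[[-0.001, 0.0, -0.001], [-5.1, 1.3, 14.1], 60], [[-0.0, 0.0, -0.001], [-5.2, 1.3, 14.1], 60], [[-0.001, 0.0, -0.001], [-5.1, 1.3, 14.1], 60], [[-0.0, 0.0, -0.001], [-5.1, 1.3, 14.2], 60], [[-0.001, 0.0, -0.001], [-5.2, 1.3, 14.1], 60], [[-0.0, 0.0, -0.001], [-5.1, 1.2, 14.1], 60], [[-0.001, 0.0, -0.0], [-5.1, 1.3, 14.1], 60], [[-0.0, 0.0, -0.001], [-5.2, 1.2, 14.1], 60], [[-0.001, 0.0, -0.001], [-5.1, 1.3, 14.2], 60], [[-0.0, 0.0, -0.001], [-5.1, 1.2, 14.1], 60]]
end [607.  89. 259.] [3.142 0.65  3.081]
[[[-0.0, 0.0, -0.0], [0.1, 0.0, 11.0], 60], [[-0.0, 0.0, -0.0], [0.0, 0.0, 11.0], 60], [[-0.0, 0.0, -0.0], [0.1, 0.1, 11.0], 60], [[-0.0, 0.0, -0.0], [0.0, -0.0, 11.0], 60], [[-0.0, 0.0, -0.0], [0.1, 0.0, 11.0], 60], [[-0.0, 0.0, -0.0], [0.1, 0.0, 11.0], 60], [[-0.0, 0.0, -0.0], [0.0, 0.1, 11.0], 60], [[-0.0, 0.0, -0.0], [0.1, -0.0, 11.0], 60], [[-0.0, 0.0, -0.0], [0.1, 0.0, 11.0], 60], [[-0.0, 0.0, -0.0], [0.0, 0.0, 11.0], 60]]
end [673.   85.3 171. ] [3.142 0.65  3.081]
```

jog_arm([
  [[0,0,-0.001],[-5.1,1.3,14.1],60],
  [[0,0,-0.001],[-5.1,1.3,14.1],60],
  [[0,0,-0.001],[-5.1,1.3,14.1],60],
  [[0,0,-0.001],[-5.1,1.3,14.1],60],
  [[0,0,-0.001],[-5.1,1.3,14.1],60],
  [[0,0,-0.001],[-5.1,1.3,14.1],60],
  [[0,0,-0.001],[-5.1,1.3,14.1],60],
  [[0,0,-0.001],[-5.1,1.3,14.1],60],
  [[0,0,-0.001],[-5.1,1.3,14.1],60],
  [[0,0,-0.001],[-5.1,1.3,14.1],60],
])

```text
time_s: 3.58
tcp_pos: [607.3, 88.9, 258.2]
orientation: [-3.136, 0.65, 3.082]
ft_force: [0.8, -0.6, -0.0]
gripper_width: 60.2
```

Run:
```python
from h import *
camera('top');camera('top');camera('top');s=sense();print(s['time_s'],s['tcp_pos'],s['orientation'],s['qd'].round(3),s['joint_positions'].round(2))
im=camera('wrist')[:,:,::-1];cv2.imwrite('pics/w3.png',im)
np.save('w3.npy',np.r_[s['tcp_pos'],s['orientation']])
```

```text
3.7333 [606.52157549  88.78058767 257.08436688] [-3.13507228  0.64691167  3.0826126 ] [ 0.005 -0.035 -0.013 -0.     0.008 -0.001] [ 0.17 -0.42  1.76 -0.16  1.17 -1.33]
```

View pics/w3.png

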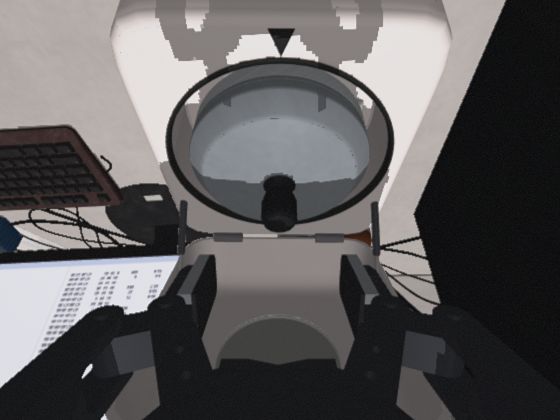

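The wrist view shows the knob at about (279,209), centred between the fingers, and the pointer tip at (281,56).

Run:
```python
from h import *
v=np.load('w3.npy');c=cam('wrist',(v[:3],v[3:]))
print('ptr',onz(c,281,56,132)); print('knob',onz(c,279,209,182)); 
w=np.load('w2.npy');c2=cam('wrist',(w[:3],w[3:]))
print(tri(c,(279,209),c2,(288.75,214.5)))
print(proj(c,(662,86,196)),proj(c,(662,86,167)))
P=np.array([onz(c,u,v,130)[:2] for u,v in [(166,142),(394,145),(281,57),(200,83),(365,87)]])
A=np.c_[2*P,np.ones(len(P))];s=np.linalg.lstsq(A,(P**2).sum(1),rcond=None)[0];print('bowl',s[:2],np.sqrt(s[2]+s[0]**2+s[1]**2))
plan([674,85.5,171],tilt(-0.06,0.65),10,60)
```

```text
ptr [565.63169867  92.96884733 132.        ]
knob [660.51878076  86.23050432 182.        ]
(array([641.2468101 ,  87.10052235, 196.48850527]), np.float64(1.0849428790708484))
[278.75419001 225.13870819] [278.88248909 195.09523284]
bowl [664.97508121  86.43053976] 97.08368793442892
[[[-0.001, -0.0, 0.0], [-0.1, 0.1, 11.1], 60], [[-0.0, -0.0, 0.0], [-0.1, 0.1, 11.0], 60], [[-0.001, -0.0, 0.0], [-0.1, 0.2, 11.1], 60], [[-0.0, -0.0, 0.0], [-0.1, 0.1, 11.0], 60], [[-0.001, -0.001, 0.0], [-0.1, 0.1, 11.1], 60], [[-0.0, 0.0, 0.0], [-0.1, 0.1, 11.0], 60], [[-0.001, 0.0, 0.0], [-0.1, 0.1, 11.1], 60], [[-0.0, 0.0, 0.001], [-0.1, 0.1, 11.0], 60], [[-0.001, -0.0, -0.0], [-0.1, 0.0, 11.1], 60], [[-0.0, -0.0, -0.0], [-0.1, 0.1, 11.0], 60]]
end [674.   85.5 171. ] [-3.141  0.65   3.081]
```

jog_arm([
  [[0,0,0],[0,0.1,11],60],
  [[0,0,0],[0,0.1,11],60],
  [[0,0,0],[0,0.1,11],60],
  [[0,0,0],[0,0.1,11],60],
  [[0,0,0],[0,0.1,11],60],
  [[0,0,0],[0,0.1,11],60],
  [[0,0,0],[0,0.1,11],60],
  [[0,0,0],[0,0.1,11],60],
  [[0,0,0],[0,0,11],60],
  [[0,0,0],[0,0,10],60],
])

```text
time_s: 4.62
tcp_pos: [673.1, 85.2, 170.8]
orientation: [-3.136, 0.649, 3.083]
ft_force: [0.2, -0.4, -0.5]
gripper_width: 60.1
```

Run:
```python
from h import *
camera('top');camera('top');s=sense();print(s['time_s'],s['tcp_pos'],s['orientation'],s['ft_force'])
im=camera('wrist')[:,:,::-1];cv2.imwrite('pics/w4.png',im)
```

```text
4.7167 [672.3845417   85.04315746 169.03479697] [-3.13495151  0.64620555  3.08285655] [-0.99486893  0.82368274  0.1608853 ]
```

View pics/w4.png

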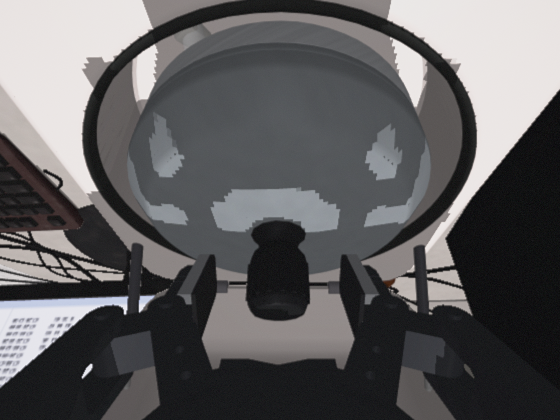

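The knob at (278,280) stands centred between the pads. Closing.

jog_arm([
  [[0,0,0],[0,0,0],10],
  [[0,0,0],[0,0,0],10],
  [[0,0,0],[0,0,0],10],
  [[0,0,0],[0,0,0],10],
  [[0,0,0],[0,0,0],10],
  [[0,0,0],[0,0,0],10],
  [[0,0,0],[0,0,0],10],
  [[0,0,0],[0,0,0],10],
  [[0,0,0],[0,0,0],10],
  [[0,0,0],[0,0,0],10],
])

```text
time_s: 5.6
tcp_pos: [672.7, 85.4, 173.5]
orientation: [-3.136, 0.652, 3.082]
ft_force: [-4.7, 0.1, 6.0]
gripper_width: 25.4
```

Run:
```python
from h import *
s=sense();print(s['time_s'],s['tcp_pos'],s['orientation'],s['ft_force'],s['gripper_width'])
R=Ro.from_euler('xyz',s['orientation'])
p,r=plan(s['tcp_pos']+[0,0,25],R,10,10)
p,r=plan(s['tcp_pos']+[-60,4,40],R,10,10,p,r)
```

```text
5.6 [672.73255693  85.39700835 173.51131205] [-3.1362895   0.65172383  3.0823997 ] [-4.74570726  0.14257934  5.97137263] 25.39878846676669
[[[-0.0, -0.0, 0.0], [-1.5, -0.0, -2.0], 10], [[0.0, 0.0, 0.0], [-1.5, -0.0, -2.0], 10], [[0.0, 0.0, 0.0], [-1.5, -0.0, -2.0], 10], [[0.0, 0.0, 0.0], [-1.6, -0.0, -2.0], 10], [[0.0, 0.0, 0.0], [-1.5, -0.1, -1.9], 10], [[0.0, 0.0, 0.0], [-1.5, 0.0, -2.0], 10], [[0.0, 0.0, 0.0], [-1.5, 0.0, -2.0], 10], [[0.0, 0.0, 0.0], [-1.5, 0.0, -2.0], 10], [[0.0, 0.0, 0.0], [-1.5, 0.0, -2.0], 10], [[0.0, 0.0, 0.0], [-1.6, -0.0, -2.0], 10]]
end [672.7  85.4 198.6] [-3.136  0.652  3.082]
[[[0.0, 0.0, 0.0], [3.9, 0.0, -4.8], 10], [[0.0, 0.0, 0.0], [3.8, 0.0, -4.9], 10], [[0.0, 0.0, 0.0], [3.9, 0.1, -4.8], 10], [[0.0, 0.0, 0.0], [3.9, -0.0, -4.9], 10], [[0.0, 0.0, 0.0], [3.9, -0.0, -4.8], 10], [[0.0, 0.0, -0.0], [3.8, 0.0, -4.8], 10], [[0.0, 0.0, -0.0], [3.9, 0.0, -4.9], 10], [[0.0, 0.0, -0.0], [3.9, 0.0, -4.8], 10], [[0.0, 0.0, -0.0], [3.9, 0.1, -4.8], 10], [[0.0, 0.0, -0.0], [3.8, -0.0, -4.9], 10]]
end [612.8  89.4 213.6] [-3.136  0.652  3.082]
```

jog_arm([
  [[0,0,0],[-1.5,0,-2],10],
  [[0,0,0],[-1.5,0,-2],10],
  [[0,0,0],[-1.5,0,-2],10],
  [[0,0,0],[-1.5,0,-2],10],
  [[0,0,0],[-1.5,0,-2],10],
  [[0,0,0],[-1.5,0,-2],10],
  [[0,0,0],[-1.5,0,-2],10],
  [[0,0,0],[-1.5,0,-2],10],
  [[0,0,0],[-1.5,0,-2],10],
  [[0,0,0],[-1.5,0,-2],10],
])

```text
time_s: 6.43
tcp_pos: [672.4, 85.4, 197.4]
orientation: [-3.136, 0.65, 3.083]
ft_force: [0.1, 0.2, -2.6]
gripper_width: 25.3
```

Run:
```python
from h import *
camera('top');s=sense();print(s['time_s'],s['tcp_pos'],s['orientation'],s['ft_force'],s['wrist_torque'],s['gripper_width'])
im=camera('scene')[:,:,::-1];cv2.imwrite('pics/s5.png',cv2.resize(im[140:300,200:350],None,fx=4,fy=4)[:600])
im=camera('wrist')[:,:,::-1];cv2.imwrite('pics/w5.png',im)
```

```text
6.4833 [672.59831821  85.47571267 198.21015503] [-3.1360837   0.65112241  3.08252919] [-0.29055193 -0.29443533 -1.87903071] [0.01401299 0.51298215 0.02835895] 25.197167942850637
```

View pics/s5.png

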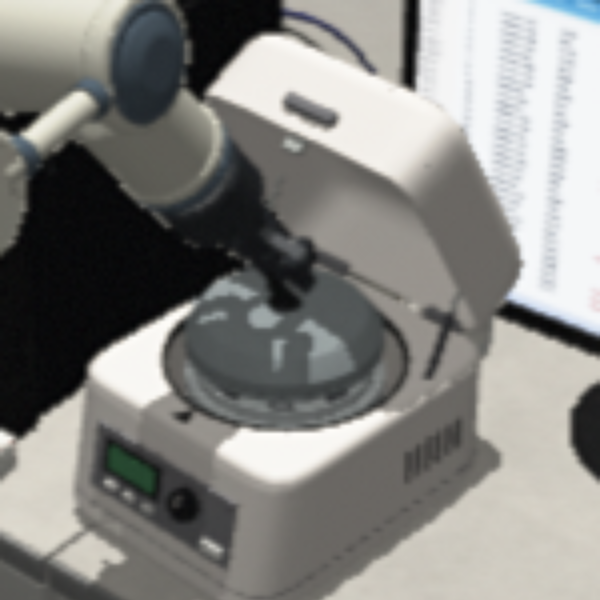

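View pics/w5.png

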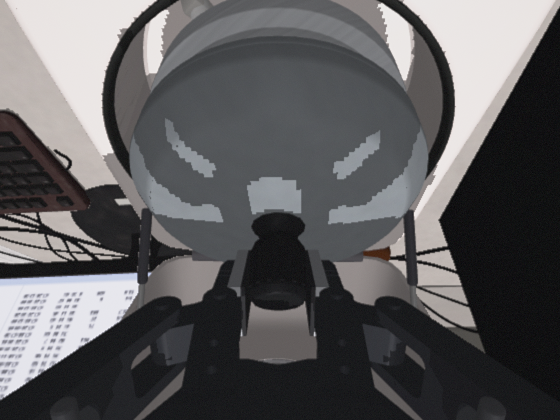

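The lid is up and level: in the wrist view the dome hangs under the pads at (278,250), and in the scene view it has risen above the rotor. Next I need to find the clear desk spot.

Run:
```python
from h import *
im=cv2.imread('pics/top0.png');cv2.imwrite('pics/t_r.png',cv2.resize(im[160:280,290:450],None,fx=5,fy=5,interpolation=cv2.INTER_CUBIC))
c=cam('top')
for n,q in dict(edge=(333,258),cfr=(299,240),tube_l=(367,205),kb=(345,198),padl=(391,214),mid=(333,222)).items(): print(n,onz(c,*q,0).round(0))
```

```text
edge [ 470. -163.    0.]
cfr [538. -26.   0.]
tube_l [ 687. -299.    0.]
kb [ 714. -210.    0.]
padl [ 653. -396.    0.]
mid [ 614. -161.    0.]
```

View pics/t_r.png

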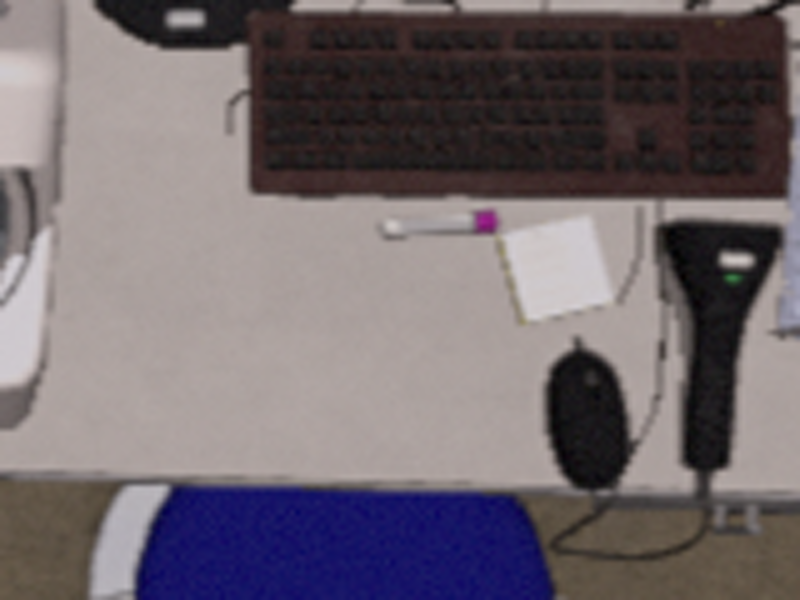

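Run:
```python
from h import *
R0=tilt(-0.06,0.65);R1=tilt(-0.3,0.65)
s=sense();R=Ro.from_euler('xyz',s['orientation']);print((R.inv()*R0).magnitude())
p=s['tcp_pos']+R.apply([0,0,-60])
print('A: 10 rows z -6',p)
p,r=plan([550,88,265],R0,10,10,p,R)
p,r=plan([600,-183,180],R1,20,10,p,r)
p,r=plan([600,-183,62],R1,10,10,p,r)
```

```text
0.00507233580062229
A: 10 rows z -6 [636.24488727  87.94538349 245.35605169]
[[[-0.0, 0.0, 0.0], [5.7, -0.5, -6.8], 10], [[-0.001, 0.0, 0.0], [5.6, -0.6, -6.8], 10], [[-0.0, 0.0, 0.0], [5.7, -0.5, -6.7], 10], [[-0.001, 0.0, 0.0], [5.6, -0.6, -6.8], 10], [[-0.0, 0.0, 0.0], [5.7, -0.5, -6.8], 10], [[-0.001, 0.0, 0.0], [5.7, -0.5, -6.8], 10], [[-0.0, 0.0, 0.0], [5.6, -0.5, -6.7], 10], [[-0.001, 0.001, 0.001], [5.7, -0.6, -6.8], 10], [[-0.0, -0.0, -0.0], [5.7, -0.5, -6.8], 10], [[-0.001, -0.0, -0.0], [5.6, -0.5, -6.8], 10]]
end [550.  88. 265.] [3.141 0.65  3.081]
[[[0.007, -0.0, 0.01], [-0.1, -13.4, 5.4], 10], [[0.008, -0.0, 0.009], [-0.2, -13.3, 5.5], 10], [[0.007, -0.0, 0.01], [-0.3, -13.3, 5.6], 10], [[0.007, -0.0, 0.009], [-0.4, -13.2, 5.6], 10], [[0.007, -0.0, 0.01], [-0.6, -13.2, 5.8], 10], [[0.008, -0.0, 0.009], [-0.7, -13.2, 5.9], 10], [[0.007, -0.0, 0.01], [-0.8, -13.1, 5.9], 10], [[0.007, -0.0, 0.009], [-1.0, -13.1, 6.1], 10], [[0.007, -0.0, 0.01], [-1.1, -12.9, 6.2], 10], [[0.008, -0.0, 0.009], [-1.2, -13.0, 6.2], 10]]
[[[0.007, -0.0, 0.01], [-1.3, -12.9, 6.3], 10], [[0.007, 
[... 236 characters left out ...]
 -0.0, 0.009], [-2.0, -12.5, 6.9], 10], [[0.008, -0.0, 0.01], [-2.2, -12.4, 7.0], 10], [[0.007, -0.0, 0.009], [-2.3, -12.3, 7.1], 10], [[0.007, -0.0, 0.01], [-2.4, -12.3, 7.2], 10]]
end [ 600. -183.  180.] [3.141 0.65  2.841]
[[[0.0, -0.0, -0.0], [7.1, -0.0, 9.4], 10], [[0.0, -0.0, -0.0], [7.2, -0.0, 9.4], 10], [[0.0, -0.0, -0.0], [7.1, -0.0, 9.4], 10], [[0.0, -0.0, -0.0], [7.2, -0.0, 9.4], 10], [[0.0, -0.0, -0.0], [7.1, -0.0, 9.4], 10], [[0.0, -0.0, -0.0], [7.1, -0.0, 9.4], 10], [[0.0, -0.0, -0.0], [7.2, -0.0, 9.3], 10], [[0.0, -0.0, -0.0], [7.1, -0.0, 9.4], 10], [[0.0, -0.0, -0.0], [7.1, -0.0, 9.4], 10], [[0.0, -0.0, -0.0], [7.2, -0.1, 9.4], 10]]
end [ 600. -183.   62.] [3.141 0.65  2.841]
```

jog_arm([
  [[0,0,0],[0,0,-3],10],
  [[0,0,0],[0,0,-5],10],
  [[0,0,0],[0,0,-6.5],10],
  [[0,0,0],[0,0,-6.5],10],
  [[0,0,0],[0,0,-6.5],10],
  [[0,0,0],[0,0,-6.5],10],
  [[0,0,0],[0,0,-6.5],10],
  [[0,0,0],[0,0,-6.5],10],
  [[0,0,0],[0,0,-6.5],10],
  [[0,0,0],[0,0,-6.5],10],
])

```text
time_s: 7.42
tcp_pos: [635.7, 88.0, 245.5]
orientation: [-3.136, 0.65, 3.083]
ft_force: [-0.7, -0.4, -2.7]
gripper_width: 25.3
```

jog_arm([
  [[0,0,0],[5.7,-0.5,-6.8],10],
  [[0,0,0],[5.7,-0.5,-6.8],10],
  [[0,0,0],[5.7,-0.5,-6.8],10],
  [[0,0,0],[5.7,-0.5,-6.8],10],
  [[0,0,0],[5.7,-0.5,-6.8],10],
  [[0,0,0],[5.7,-0.5,-6.8],10],
  [[0,0,0],[5.7,-0.5,-6.8],10],
  [[0,0,0],[5.7,-0.5,-6.8],10],
  [[0,0,0],[5.7,-0.5,-6.8],10],
  [[-0.003,0,0],[5.7,-0.5,-6.8],10],
])

```text
time_s: 8.25
tcp_pos: [548.6, 88.5, 264.8]
orientation: [-3.139, 0.65, 3.083]
ft_force: [0.1, 0.7, -2.8]
gripper_width: 25.0
```

jog_arm([
  [[0.007,0,0.01],[-0.1,-13.4,5],10],
  [[0.008,0,0.009],[-0.2,-13.3,5],10],
  [[0.007,0,0.01],[-0.3,-13.3,5],10],
  [[0.007,0,0.009],[-0.4,-13.2,5],10],
  [[0.007,0,0.01],[-0.6,-13.2,5.5],10],
  [[0.008,0,0.009],[-0.7,-13.2,5.5],10],
  [[0.007,0,0.01],[-0.8,-13,5.5],10],
  [[0.007,0,0.009],[-1,-13,6],10],
  [[0.007,0,0.01],[-1.1,-13,6],10],
  [[0.008,0,0.009],[-1.2,-13,6],10],
])

```text
time_s: 9.08
tcp_pos: [571.9, -47.5, 225.3]
orientation: [-3.138, 0.65, 2.963]
ft_force: [0.2, 0.3, -2.0]
gripper_width: 24.9
```

jog_arm([
  [[0.007,0,0.01],[-1.3,-13,6.3],10],
  [[0.007,0,0.009],[-1.4,-12.8,6.5],10],
  [[0.007,0,0.01],[-1.6,-12.8,6.5],10],
  [[0.008,0,0.01],[-1.7,-12.7,6.6],10],
  [[0.007,0,0.009],[-1.8,-12.6,6.7],10],
  [[0.007,0,0.01],[-1.9,-12.6,6.8],10],
  [[0.007,0,0.009],[-2,-12.5,7],10],
  [[0.008,0,0.01],[-2.2,-12.4,7],10],
  [[0.007,0,0.009],[-2.3,-12.3,7],10],
  [[0.007,0,0.01],[-2.4,-12.3,7],10],
])

```text
time_s: 9.92
tcp_pos: [597.2, -183.6, 182.8]
orientation: [-3.139, 0.651, 2.842]
ft_force: [-0.0, 0.7, -2.6]
gripper_width: 25.1
```

Run:
```python
from h import *
camera('top');s=sense();print(s['time_s'],s['tcp_pos'],s['orientation'],s['ft_force'],s['wrist_torque'],s['gripper_width'],s['joint_positions'].round(2))
im=camera('wrist')[:,:,::-1];cv2.imwrite('pics/w6.png',im)
im=camera('scene')[:,:,::-1];cv2.imwrite('pics/s6.png',cv2.resize(im[150:350,200:450],None,fx=3,fy=3))
plan([598,-183,62],tilt(-0.3,0.65),10,10)
```

```text
9.9667 [ 596.93579362 -185.52867437  181.49379745] [-3.13731883  0.64921536  2.84074235] [-0.62282881 -2.05823789 -3.36279002] [ 0.04098142  0.63820215 -0.07383966] 25.203089177279708 [-0.38 -0.41  1.89  0.05  1.01 -1.66]
[[[-0.0, -0.0, -0.0], [7.2, 0.1, 9.6], 10], [[-0.001, -0.0, -0.0], [7.2, 0.1, 9.7], 10], [[0.0, -0.0, -0.0], [7.1, 0.1, 9.6], 10], [[-0.0, -0.0, -0.0], [7.2, 0.1, 9.6], 10], [[-0.0, -0.001, -0.0], [7.2, 0.1, 9.7], 10], [[-0.001, 0.0, -0.0], [7.2, 0.1, 9.6], 10], [[0.0, 0.0, -0.0], [7.2, 0.1, 9.6], 10], [[-0.0, 0.0, -0.001], [7.2, 0.1, 9.6], 10], [[-0.0, -0.0, 0.0], [7.2, 0.1, 9.7], 10], [[-0.001, -0.0, 0.0], [7.1, 0.1, 9.6], 10]]
end [ 598.1 -183.    62. ] [3.141 0.65  2.842]
```

View pics/s6.png

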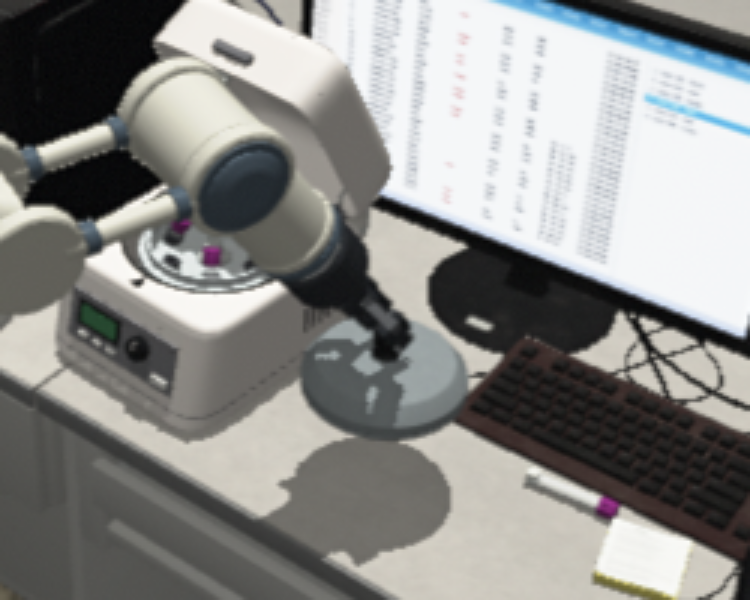

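View pics/w6.png

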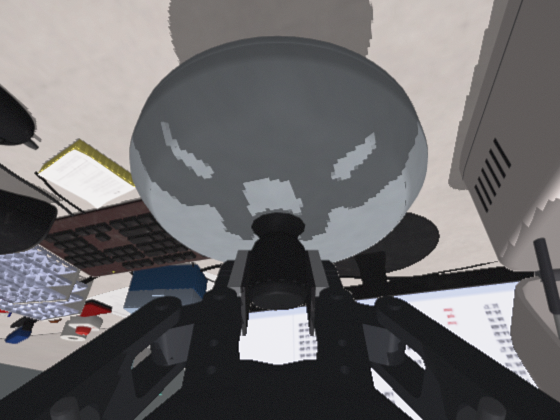

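The lid is still level: the wrist outline is the same as at lift-off. Purple caps now show in the rotor. Lowering.

jog_arm([
  [[0,0,0],[7.2,0.1,9.6],10],
  [[0,0,0],[7.2,0.1,9.6],10],
  [[0,0,0],[7.2,0.1,9.6],10],
  [[0,0,0],[7.2,0.1,9.6],10],
  [[0,0,0],[7.2,0.1,9.6],10],
  [[0,0,0],[7.2,0.1,9.6],10],
  [[0,0,0],[7.2,0.1,9.6],10],
  [[0,0,0],[7.2,0.1,9.6],10],
  [[0,0,0],[7,0.1,9.4],10],
  [[0,0,0],[5,0,7],10],
])

```text
time_s: 10.9
tcp_pos: [597.8, -181.9, 64.8]
orientation: [-3.139, 0.649, 2.843]
ft_force: [-0.6, 0.7, -3.0]
gripper_width: 25.3
```

Run:
```python
from h import *
camera('top');camera('top');s=sense();print(s['time_s'],s['tcp_pos'],s['orientation'],s['ft_force'],s['wrist_torque'])
im=camera('scene')[:,:,::-1];cv2.imwrite('pics/s7.png',cv2.resize(im[180:340,250:400],None,fx=4,fy=4)[:600])
```

```text
11.0 [ 597.12426217 -181.71876298   63.72422445] [-3.13954063  0.6463188   2.84240895] [-1.18403844 -0.23566332 -3.0729067 ] [ 0.14956306  0.55854414 -0.05032665]
```

View pics/s7.png

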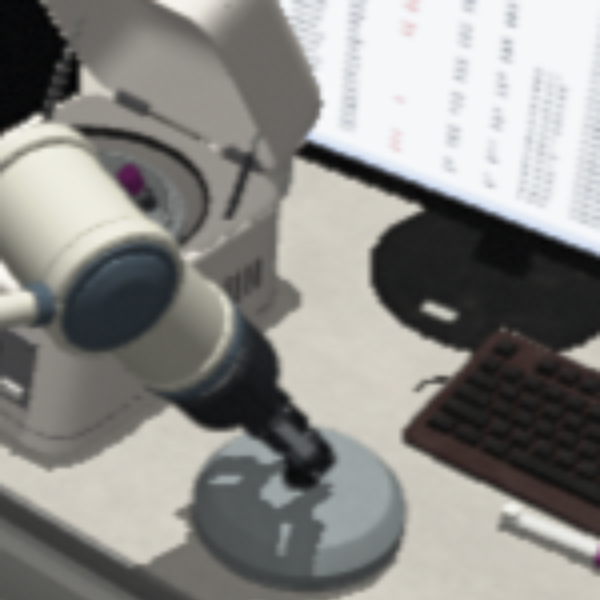

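The lid hovers about 9 mm above the desk. Last bit slowly.

jog_arm([
  [[0,0,0],[0.5,0,0.7],10],
  [[0,0,0],[0.5,0,0.7],10],
  [[0,0,0],[0.5,0,0.7],10],
  [[0,0,0],[0.5,0,0.7],10],
  [[0,0,0],[0.5,0,0.7],10],
  [[0,0,0],[0.5,0,0.7],10],
  [[0,0,0],[0.5,0,0.7],10],
  [[0,0,0],[0.5,0,0.7],10],
  [[0,0,0],[0.5,0,0.7],10],
  [[0,0,0],[0,0,0],10],
])

```text
time_s: 11.88
tcp_pos: [598.4, -182.2, 58.8]
orientation: [-3.139, 0.65, 2.843]
ft_force: [-0.3, -0.1, -3.2]
gripper_width: 25.3
```

jog_arm([
  [[0,0,0],[0.3,0,0.4],10],
  [[0,0,0],[0.3,0,0.4],10],
  [[0,0,0],[0.3,0,0.4],10],
  [[0,0,0],[0.3,0,0.4],10],
  [[0,0,0],[0.3,0,0.4],10],
  [[0,0,0],[0.3,0,0.4],10],
  [[0,0,0],[0.3,0,0.4],10],
  [[0,0,0],[0.3,0,0.4],10],
  [[0,0,0],[0,0,0],10],
  [[0,0,0],[0,0,0],10],
])

```text
time_s: 12.72
tcp_pos: [598.8, -182.3, 55.6]
orientation: [-3.139, 0.651, 2.843]
ft_force: [-0.6, -0.1, -0.6]
gripper_width: 25.3
```

jog_arm([
  [[0,0,0],[0.3,0,0.4],10],
  [[0,0,0],[0.3,0,0.4],10],
  [[0,0,0],[0.2,0,0.2],10],
  [[0,0,0],[0,0,0],10],
  [[0,0,0],[0,0,0],10],
  [[0,0,0],[0,0,0],10],
  [[0,0,0],[0,0,0],10],
  [[0,0,0],[0,0,0],10],
  [[0,0,0],[0,0,0],10],
  [[0,0,0],[0,0,0],10],
])

```text
time_s: 13.55
tcp_pos: [599.2, -182.5, 55.6]
orientation: [-3.139, 0.653, 2.843]
ft_force: [-3.7, 2.2, 5.5]
gripper_width: 25.3
```

Firmly on the desk (+5.5 N). Opening gently, then backing out along the tool axis.

jog_arm([
  [[0,0,0],[0,0,0],30],
  [[0,0,0],[0,0,0],36],
  [[0,0,0],[0,0,0],42],
  [[0,0,0],[0,0,0],50],
  [[0,0,0],[0,0,0],60],
  [[0,0,0],[0,0,0],70],
  [[0,0,0],[0,0,0],70],
  [[0,0,0],[0,0,0],70],
  [[0,0,0],[0,0,0],70],
  [[0,0,0],[0,0,0],70],
])

```text
time_s: 14.38
tcp_pos: [598.5, -182.2, 53.8]
orientation: [-3.139, 0.651, 2.843]
ft_force: [-0.2, -0.2, -0.7]
gripper_width: 70.1
```

jog_arm([
  [[0,0,0],[0,0,-5],70],
  [[0,0,0],[0,0,-10],70],
  [[0,0,0],[0,0,-15],70],
  [[0,0,0],[0,0,-20],70],
  [[0,0,0],[0,0,-25],70],
  [[0,0,0],[0,0,-25],70],
  [[0,0,0],[0,0,-25],70],
  [[0,0,0],[0,0,-25],70],
  [[0,0,0],[0,0,-25],70],
  [[0,0,0],[0,0,-25],70],
])

```text
time_s: 15.22
tcp_pos: [481.8, -145.7, 214.4]
orientation: [-3.139, 0.651, 2.843]
ft_force: [0.4, 0.1, -0.6]
gripper_width: 69.9
```

Run:
```python
from h import *
s=sense();print(s['time_s'],s['tcp_pos'],s['orientation'],s['ft_force'],s['joint_positions'].round(2))
im=camera('scene')[:,:,::-1];cv2.imwrite('pics/s8.png',cv2.resize(im[180:340,200:400],None,fx=4,fy=4)[:600])
im=camera('top')[:,:,::-1];cv2.imwrite('pics/top8.png',im);cv2.imwrite('pics/t8.png',cv2.resize(im[140:260,230:380],None,fx=5,fy=5,interpolation=cv2.INTER_CUBIC))
```

```text
15.2167 [ 481.83130092 -145.73562471  214.39511349] [-3.13896416  0.65133842  2.84284109] [ 0.4133092   0.14729797 -0.56090284] [-0.4  -0.8   2.08  0.06  1.22 -1.68]
```

View pics/s8.png

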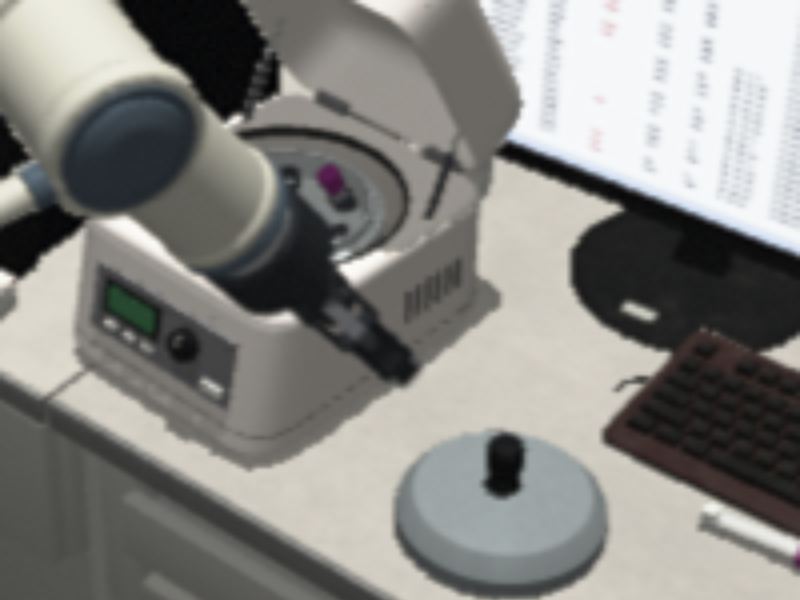

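View pics/t8.png

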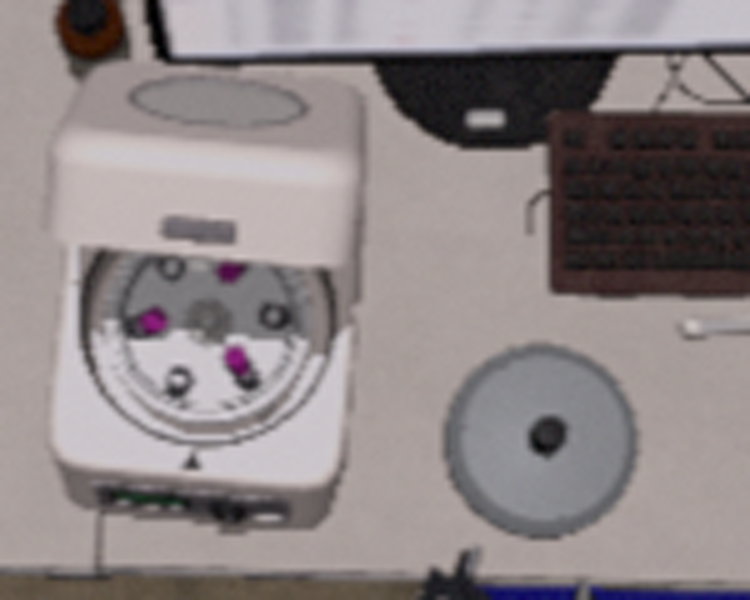

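The lid lies flat on the desk, with its knob at (548,435) in the zoom. The caps are at (153,322), (237,358) and (230,268) in the zoomed top view. The front-right one is nearest the pointer at (193,450), so I'll measure the angles.

```bash
cat > caps.py <<'E'
from h import *
def caps(im,c,ax=np.array([662.5,86.3]),ptr=np.array([565,93.])):
    h=cv2.cvtColor(im,cv2.COLOR_BGR2HSV)
    m=cv2.inRange(h,(135,90,40),(170,255,255))
    k,l,s,ce=cv2.connectedComponentsWithStats(m)
    a0=np.degrees(np.arctan2(*(ptr-ax)[::-1]))
    for i in range(1,k):
        if s[i][4]<8: continue
        p=onz(c,*ce[i],135)[:2]; d=p-ax
        if np.linalg.norm(d)>70: continue
        a=np.degrees(np.arctan2(d[1],d[0]))
        print(s[i].tolist(),ce[i].round(1),p.round(1),'r',np.linalg.norm(d).round(1),'rel to pointer',((a-a0+180)%360-180).round(1))
E
python3 - <<'E'
from caps import *
im=cv2.imread('pics/top8.png');c=cam('top');caps(im,c)
print('lid knob',onz(c,230+548/5,140+435/5,70),'lid edge c',onz(c,230+541/5,140+440/5,10))
E
```

```text
[274, 193, 5, 3, 12] [275.6 193.8] [699.7  69.5] r 40.8 rel to pointer 159.7
[258, 202, 5, 5, 20] [260.  203.9] [660.  126.9] r 40.7 rel to pointer -82.5
[275, 210, 5, 5, 19] [276.9 211.8] [631.8  62.4] r 38.9 rel to pointer 41.9
lid knob [ 587.65158242 -179.50963557   70.        ] lid edge c [ 589.56552711 -181.37581061   10.        ]
```

Run:
```python
from h import *
R=tilt(-0.065,0.65)
p,r=plan([560,25,260],R,10,0)
p,r=plan([632,32,180],R,10,0,p,r)
```

```text
[[[-0.015, 0.001, -0.019], [-4.3, 18.6, -1.8], 0], [[-0.014, 0.001, -0.018], [-4.7, 18.6, -1.6], 0], [[-0.015, 0.001, -0.019], [-5.0, 18.5, -1.3], 0], [[-0.014, 0.001, -0.018], [-5.4, 18.4, -1.1], 0], [[-0.015, 0.001, -0.019], [-5.7, 18.3, -0.8], 0], [[-0.014, 0.001, -0.018], [-6.0, 18.3, -0.5], 0], [[-0.015, 0.001, -0.019], [-6.4, 18.1, -0.3], 0], [[-0.015, 0.001, -0.018], [-6.7, 18.0, -0.0], 0], [[-0.014, 0.001, -0.019], [-7.1, 17.9, 0.2], 0], [[-0.015, 0.001, -0.018], [-7.3, 17.7, 0.5], 0]]
end [560.  25. 260.] [3.141 0.65  3.076]
[[[0.0, -0.0, -0.0], [-0.9, 1.2, 10.7], 0], [[0.0, -0.0, -0.0], [-0.8, 1.1, 10.7], 0], [[0.0, -0.0, -0.0], [-0.9, 1.2, 10.7], 0], [[0.0, -0.0, -0.0], [-0.8, 1.1, 10.7], 0], [[0.0, -0.0, -0.0], [-0.9, 1.2, 10.7], 0], [[0.0, -0.0, -0.0], [-0.8, 1.2, 10.7], 0], [[0.0, -0.0, -0.0], [-0.9, 1.1, 10.6], 0], [[0.0, -0.0, -0.0], [-0.8, 1.2, 10.7], 0], [[0.0, -0.0, -0.0], [-0.9, 1.2, 10.7], 0], [[0.0, -0.0, -0.0], [-0.8, 1.1, 10.7], 0]]
end [632.  32. 180.] [3.141 0.65  3.076]
```

jog_arm([
  [[-0.015,0,-0.019],[-4.3,18.6,-1.8],0],
  [[-0.014,0,-0.018],[-4.7,18.6,-1.6],0],
  [[-0.015,0,-0.019],[-5,18.5,-1.3],0],
  [[-0.014,0,-0.018],[-5.4,18.4,-1.1],0],
  [[-0.015,0,-0.019],[-5.7,18.3,-0.8],0],
  [[-0.014,0,-0.018],[-6,18.3,-0.5],0],
  [[-0.015,0,-0.019],[-6.4,18.1,-0.3],0],
  [[-0.015,0,-0.018],[-6.7,18,0],0],
  [[-0.014,0,-0.019],[-7.1,17.9,0.2],0],
  [[-0.015,0,-0.018],[-7.3,17.7,0.5],0],
])

```text
time_s: 16.15
tcp_pos: [560.5, 26.0, 252.4]
orientation: [3.139, 0.649, 3.077]
ft_force: [0.4, -0.2, -0.0]
gripper_width: -0.1
```

Run:
```python
from caps import *
camera('top');camera('top');s=sense();print(s['time_s'],s['tcp_pos'],s['orientation'],s['ft_force'],s['joint_positions'].round(2),s['gripper_width'])
im=np.ascontiguousarray(camera('wrist')[:,:,::-1]);cv2.imwrite('pics/w9.png',im)
caps(im,cam('wrist',(s['tcp_pos'],s['orientation'])))
plan([632,32,180],tilt(-0.065,0.65),10,0)
```

```text
16.25 [560.76295628  26.86101001 252.89289593] [3.13818238 0.64946892 3.07773088] [-0.18011296 -0.65725114  0.10341397] [ 0.01 -0.59  1.89 -0.05  1.2  -1.49] -0.15298902910569526
[309, 166, 26, 25, 474] [321.2 177.9] [629.7  62. ] r 40.8 rel to pointer 40.4
[375, 181, 23, 27, 451] [386.1 194.2] [657.1 124.8] r 38.9 rel to pointer -78.1
[315, 209, 21, 23, 332] [324.8 219.9] [697.6  69.2] r 39.1 rel to pointer 157.9
[[[0.0, -0.0, 0.0], [-1.3, 1.1, 10.1], 0], [[0.001, -0.0, 0.0], [-1.3, 1.0, 10.1], 0], [[-0.0, -0.0, 0.0], [-1.3, 1.1, 10.0], 0], [[0.0, -0.001, 0.0], [-1.3, 1.1, 10.1], 0], [[0.0, 0.0, 0.0], [-1.3, 1.0, 10.1], 0], [[0.001, 0.0, 0.0], [-1.3, 1.1, 10.1], 0], [[-0.0, 0.0, 0.0], [-1.2, 1.1, 10.0], 0], [[0.0, -0.0, 0.0], [-1.3, 1.1, 10.1], 0], [[0.0, -0.0, 0.0], [-1.3, 1.0, 10.1], 0], [[0.001, -0.0, 0.0], [-1.3, 1.1, 10.1], 0]]
end [632.  32. 180.] [-3.141  0.65   3.077]
```

View pics/w9.png

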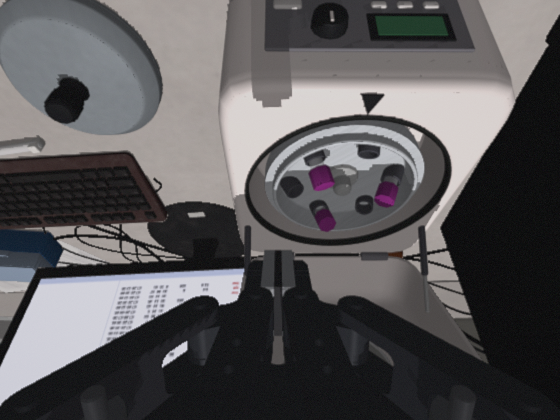

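The wrist view shows the three caps at (321,178), (386,194) and (325,220), and the rotor is 40° off the pointer. The closed fingers are about 15 mm wide. The lid still lies flat. Going in beside the front-right cap.

jog_arm([
  [[0,0,0],[-1.3,1.1,10],0],
  [[0,0,0],[-1.3,1.1,10],0],
  [[0,0,0],[-1.3,1.1,10],0],
  [[0,0,0],[-1.3,1.1,10],0],
  [[0,0,0],[-1.3,1.1,10],0],
  [[0,0,0],[-1.3,1.1,10],0],
  [[0,0,0],[-1.3,1.1,10],0],
  [[0,0,0],[-1.3,1.1,10],0],
  [[0,0,0],[-1.3,1.1,10],0],
  [[0,0,0],[-1.3,1.1,10],0],
])

```text
time_s: 17.13
tcp_pos: [632.3, 31.7, 181.3]
orientation: [3.139, 0.65, 3.075]
ft_force: [-0.1, 0.1, 1.0]
gripper_width: -0.3
```

Run:
```python
from caps import *
camera('top');camera('top');s=sense();print(s['time_s'],s['tcp_pos'],s['orientation'],s['ft_force'])
im=np.ascontiguousarray(camera('wrist')[:,:,::-1]);cv2.imwrite('pics/w10.png',im)
caps(im,cam('wrist',(s['tcp_pos'],s['orientation'])))
plan([632,32,139],tilt(-0.065,0.65),10,0)
```

```text
17.2333 [631.60636154  31.65925869 179.46933085] [3.13917202 0.64710436 3.07543278] [-0.88862689  0.21180581 -0.54578281]
[311, 173, 40, 40, 1145] [330.  192.8] [629.5  62.1] r 40.9 rel to pointer 40.2
[408, 197, 37, 39, 1077] [426.6 216. ] [657.2 124.9] r 39.0 rel to pointer -78.2
[319, 233, 31, 34, 701] [333.4 249.5] [697.6  69.4] r 39.0 rel to pointer 158.3
[[[0.0, -0.0, -0.0], [2.5, 0.0, 3.3], 0], [[0.0, -0.0, -0.0], [2.4, 0.1, 3.4], 0], [[0.001, -0.001, -0.0], [2.5, -0.0, 3.3], 0], [[-0.0, 0.0, -0.0], [2.5, 0.0, 3.4], 0], [[-0.0, 0.0, -0.001], [2.5, 0.1, 3.3], 0], [[0.0, -0.0, 0.0], [2.5, 0.0, 3.4], 0], [[0.0, -0.0, 0.0], [2.4, 0.0, 3.3], 0], [[0.0, -0.0, 0.0], [2.5, 0.1, 3.3], 0], [[0.001, -0.001, 0.0], [2.5, 0.0, 3.4], 0], [[-0.0, 0.0, -0.0], [2.5, 0.1, 3.3], 0]]
end [632.  32. 139.] [-3.141  0.65   3.077]
```

View pics/w10.png

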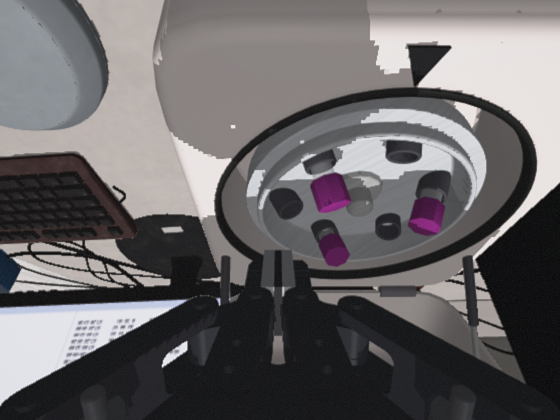

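jog_arm([
  [[0,0,0],[2.5,0,3.3],0],
  [[0,0,0],[2.5,0,3.3],0],
  [[0,0,0],[2.5,0,3.3],0],
  [[0,0,0],[2.5,0,3.3],0],
  [[0,0,0],[2.5,0,3.3],0],
  [[0,0,0],[2.5,0,3.3],0],
  [[0,0,0],[2.5,0,3.3],0],
  [[0,0,0],[2.5,0,3.3],0],
  [[0,0,0],[2.5,0,3.3],0],
  [[0,0,0],[2.5,0,3.3],0],
])

```text
time_s: 18.12
tcp_pos: [631.6, 31.7, 140.2]
orientation: [3.139, 0.65, 3.075]
ft_force: [0.3, 0.4, -0.1]
gripper_width: -0.2
```

Run:
```python
from caps import *
camera('top');camera('top');s=sense();print(s['time_s'],s['tcp_pos'],s['orientation'],s['ft_force'])
im=np.ascontiguousarray(camera('wrist')[:,:,::-1]);cv2.imwrite('pics/w11.png',im)
caps(im,cam('wrist',(s['tcp_pos'],s['orientation'])))
```

```text
18.2167 [631.15109168  31.62702111 139.24436093] [3.13898706 0.64864998 3.07518305] [ 0.05557643 -0.02347253  0.13637225]
[315, 233, 47, 45, 1432] [337.7 254.9] [628.   61.9] r 42.2 rel to pointer 39.3
[425, 253, 42, 44, 1435] [446.1 274.3] [655.4 124.1] r 38.4 rel to pointer -75.4
[323, 283, 28, 22, 391] [335.5 292.8] [679.3  65.1] r 27.1 rel to pointer 132.2
```

View pics/w11.png

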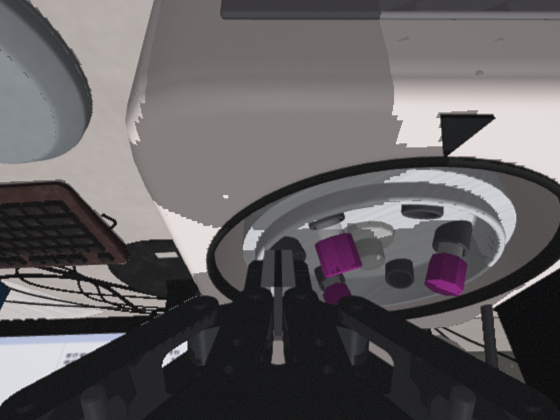

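The closed fingers at (280,270) stand to the right of the cap at (338,255). Pushing to +y.

jog_arm([
  [[0,0,0],[0,3,0],0],
  [[0,0,0],[0,3,0],0],
  [[0,0,0],[0,3,0],0],
  [[0,0,0],[0,3,0],0],
  [[0,0,0],[0,3,0],0],
  [[0,0,0],[0,3,0],0],
  [[0,0,0],[0,3,0],0],
  [[0,0,0],[0,3,0],0],
  [[0,0,0],[0,2,0],0],
  [[0,0,0],[0,1,0],0],
])

```text
time_s: 19.1
tcp_pos: [630.8, 53.0, 140.3]
orientation: [-3.131, 0.644, 3.078]
ft_force: [-31.5, -24.4, 14.1]
gripper_width: -0.1
```

Run:
```python
from caps import *
camera('top');camera('top');s=sense();print(s['time_s'],s['tcp_pos'],s['orientation'],s['ft_force'])
im=np.ascontiguousarray(camera('wrist')[:,:,::-1]);cv2.imwrite('pics/w12.png',im)
caps(im,cam('wrist',(s['tcp_pos'],s['orientation'])))
```

```text
19.2 [630.67983645  52.99261522 140.31845499] [-3.13107567  0.6436071   3.07769403] [-30.87776625 -22.03117999  13.61938935]
[282, 231, 45, 40, 1091] [306.2 248.9] [622.2  67.7] r 44.4 rel to pointer 28.7
[386, 258, 41, 42, 1291] [406.5 278.6] [660.2 124.9] r 38.7 rel to pointer -82.7
```

View pics/w12.png

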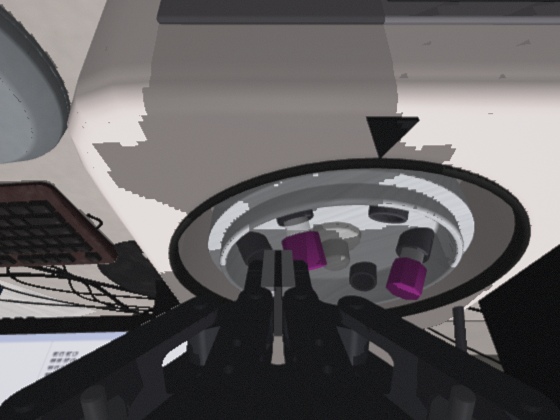

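The fingers are against the cap, but at about 40 N directed at the rotor axis, so the contact sticks and the straight push jams radially. I'll relieve it outward, then follow the cap's arc.

jog_arm([
  [[0,0,0],[0.8,-0.5,-0.6],0],
  [[0,0,0],[0.8,-0.5,-0.6],0],
  [[0,0,0],[0.8,-0.5,-0.6],0],
  [[0,0,0],[0.8,-0.5,-0.6],0],
  [[0,0,0],[0,0,0],0],
  [[0,0,0],[0.7,1.8,-0.5],0],
  [[0,0,0],[0.7,1.8,-0.5],0],
  [[0,0,0],[0.7,1.8,-0.5],0],
  [[0,0,0],[0,0,0],0],
  [[0,0,0],[0,0,0],0],
])

```text
time_s: 20.08
tcp_pos: [627.0, 62.3, 141.2]
orientation: [3.139, 0.651, 3.075]
ft_force: [-2.8, -1.9, 1.4]
gripper_width: -0.2
```

```bash
cat > look.py <<'E'
from caps import *
import sys
camera('top');s=sense();print(s['time_s'],s['tcp_pos'],s['orientation'],s['ft_force'],s['wrist_torque'])
im=np.ascontiguousarray(camera('wrist')[:,:,::-1]);cv2.imwrite(f'pics/w{sys.argv[1]}.png',im)
caps(im,cam('wrist',(s['tcp_pos'],s['orientation'])))
E
python3 look.py 13
```

```text
20.1333 [627.07064866  62.30829783 141.15027773] [3.13927686 0.6510009  3.07527225] [-3.88489404 -3.1259535   3.50494839] [-0.35222216  0.5323583  -0.16158806]
[288, 230, 41, 39, 1172] [309. 248.] [619.4  78.4] r 43.8 rel to pointer 14.3
[362, 267, 36, 41, 1112] [380.3 286.6] [672.  123.1] r 38.0 rel to pointer -100.5
```

View pics/w13.png

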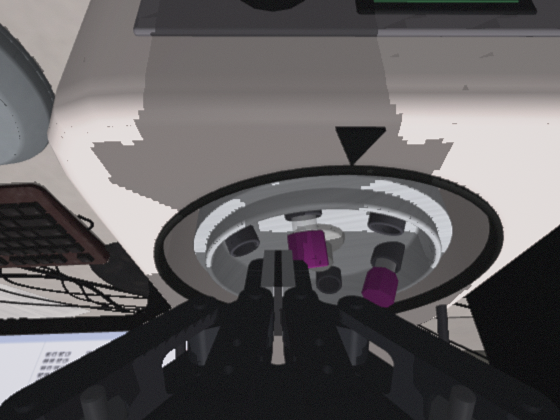

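jog_arm([
  [[0,0,0],[0.2,1.2,-0.2],0],
  [[0,0,0],[0.2,1.2,-0.2],0],
  [[0,0,0],[0.2,1.2,-0.2],0],
  [[0,0,0],[0.2,1.2,-0.2],0],
  [[0,0,0],[0.2,1.2,-0.2],0],
  [[0,0,0],[0,0,0],0],
  [[0,0,0],[0,0,0],0],
  [[0,0,0],[0,0,0],0],
  [[0,0,0],[0,0,0],0],
  [[0,0,0],[0,0,0],0],
])

```text
time_s: 21.02
tcp_pos: [626.1, 68.7, 140.7]
orientation: [3.138, 0.651, 3.075]
ft_force: [-1.1, -0.5, 1.7]
gripper_width: -0.4
```

```bash
python3 look.py 14
```

```text
21.0667 [626.04504395  68.67133928 140.74590252] [3.13838888 0.6504855  3.07501565] [-0.38543754  0.41007959  1.02602296] [-0.0277061   0.2787395   0.04641973]
[292, 232, 38, 37, 1196] [311.2 249. ] [618.8  85.8] r 43.7 rel to pointer 4.5
[347, 273, 33, 32, 706] [364.5 287. ] [669.9 119.6] r 34.1 rel to pointer -98.6
[242, 284, 3, 6, 11] [243.1 286.3] [663.5  45.3] r 41.0 rel to pointer 95.4
```

View pics/w14.png

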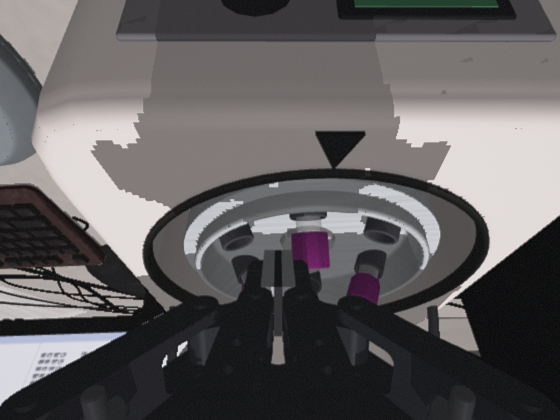

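jog_arm([
  [[0,0,0],[0,1,0],0],
  [[0,0,0],[0,1,0],0],
  [[0,0,0],[0,1,0],0],
  [[0,0,0],[0,0.5,0],0],
  [[0,0,0],[0,0,0],0],
  [[0,0,0],[0,0,0],0],
  [[0,0,0],[0,-3,0],0],
  [[0,0,0],[0,-5,0],0],
  [[0,0,0],[0,-7,0],0],
  [[0,0,0],[0,-7,0],0],
])

```text
time_s: 21.95
tcp_pos: [624.8, 49.4, 140.6]
orientation: [3.139, 0.65, 3.075]
ft_force: [0.1, 0.3, 0.8]
gripper_width: 0.1
```

jog_arm([
  [[0,0,0],[0,0,-6],0],
  [[0,0,0],[0,0,-10],0],
  [[0,0,0],[0,0,-10],0],
  [[0,0,0],[0,0,-10],0],
  [[0,0,0],[0,0,-10],0],
  [[0,0,0],[0,0,-10],0],
  [[0,0,0],[0,0,-10],0],
  [[0,0,0],[0,0,-10],0],
  [[0,0,0],[0,0,-8],0],
  [[0,0,0],[0,0,-4],0],
])

```text
time_s: 22.78
tcp_pos: [571.3, 53.5, 212.7]
orientation: [3.138, 0.653, 3.075]
ft_force: [0.5, -0.2, -0.5]
gripper_width: 0.1
```

```bash
python3 look.py 15
python3 - <<'E'
from caps import *
im=np.ascontiguousarray(camera('top')[:,:,::-1]);cv2.imwrite('pics/top15.png',im);caps(im,cam('top'))
E
```

```text
22.8333 [571.43098931  53.51745125 213.03822368] [3.13833568 0.65300335 3.07509132] [ 0.16134516 -0.60366793  1.42583149] [ 0.04568268  0.26759034 -0.03526488]
[315, 188, 25, 26, 602] [326.7 200.6] [621.9  88.4] r 40.7 rel to pointer 0.9
[269, 226, 26, 25, 435] [281.  238.7] [677.5  50.2] r 39.1 rel to pointer 116.4
[345, 226, 22, 27, 477] [355.6 239.1] [682.9 118.7] r 38.3 rel to pointer -118.3
[260, 195, 5, 5, 21] [262.  196.8] [687.1 120.4] r 42.0 rel to pointer -121.9
[279, 197, 5, 4, 19] [280.9 198.4] [682.8  49.1] r 42.4 rel to pointer 122.5
[268, 211, 4, 6, 19] [269.7 213.7] [624.   89.3] r 38.6 rel to pointer -0.5
```

View pics/w15.png

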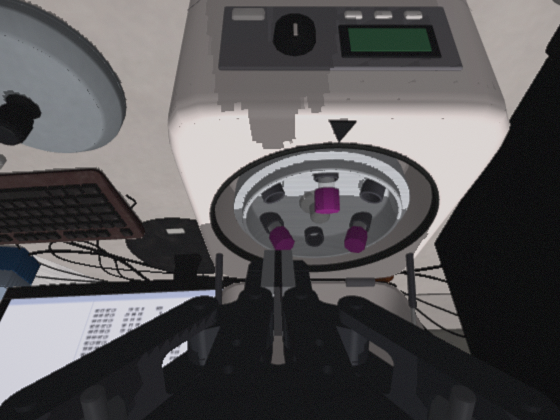

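The caps now read about 0° from the pointer in both views: wrist mean −0.3°, top mean 0.0°. Last check of the desk before handing in.

Run:
```python
from caps import *
im=np.ascontiguousarray(camera('scene')[:,:,::-1]);cv2.imwrite('pics/s16.png',im)
a=cv2.imread('pics/top0.png');b=cv2.imread('pics/top15.png')
cv2.imwrite('pics/t15.png',cv2.resize(b[140:280,130:430],None,fx=2.6,fy=2.6,interpolation=cv2.INTER_CUBIC))
for n,(x0,y0,x1,y1) in dict(tube=(362,200,392,210),pad=(388,203,415,227),timer=(208,233,230,253),pip=(135,238,202,252)).items():
    print(n,cv2.absdiff(a[y0:y1,x0:x1],b[y0:y1,x0:x1]).mean())
print(sense()['qd'].round(3),sense()['time_s'])
```

```text
tube 1.1644444444444444
pad 0.9871399176954733
timer 1.231818181818182
pip 1.091684434968017
[-0.001  0.011  0.008 -0.002 -0.    -0.002] 22.9833
```

View pics/t15.png

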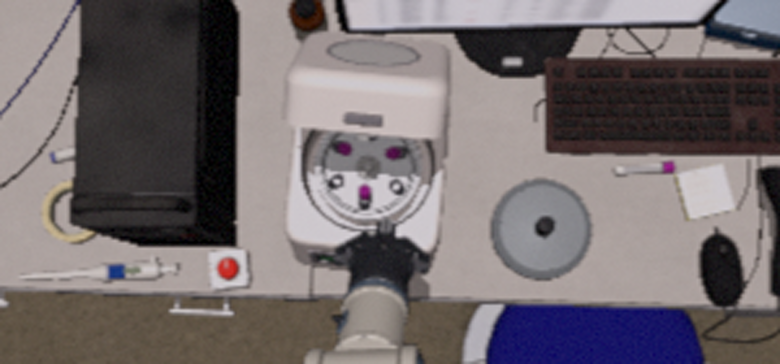

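View pics/s16.png

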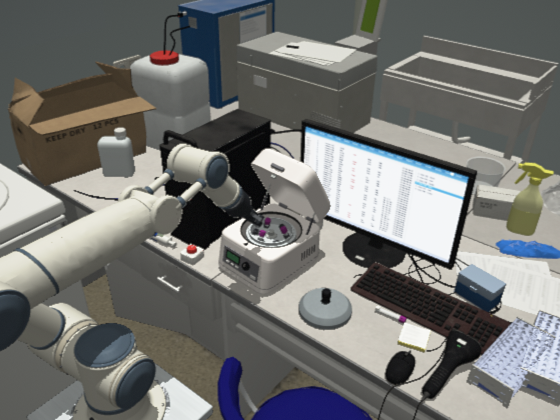

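The lid is flat with its knob up at about (545,228) in the top crop, a cap is at the pointer at (365,192), the other loose things look unchanged, and the arm is clear. Handing in.

```bash
python3 -c "
from rig import *
print(job_done())"
```

```text
the job is handed in; nothing more can be done
None
```

I gripped the rotor lid by its knob with the tool leaning back about 37° and took it out under the cover. I set it down slowly on the clear desk at about (589, −181) mm and let go of it. Then I pushed the front-right cap with closed fingers along its arc until it stood at the pointer. The arm was backed off before I handed in at about 23 s; the hand-in gave no verdict.

**Last checks:**
- **Lid:** it lies flat with the knob up in the pictures. I had felt it touch down, with about 5 N of contact force before release.
- **Rotor:** the caps average −0.3° from the pointer in the wrist view and 0.0° in the top view. Single caps scatter up to about 3.6°, against an allowed 11°.
- **Other loose things:** the top-view picture around the timer, pipette, pad and spare tube is unchanged from the start, apart from image noise.
- **Arm:** it touches nothing, and the force reading was near zero.

**One problem on the way:** the first straight push jammed against the cap with about 40 N at the wrist. Backing off outward and following the arc cleared it. I saw no contact with the cover.

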